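# Index and lock the reagent-vial carousel

### The job

Turn the vial carousel by its black handle until the orange pointer on the far rim stands in front of the green block, then lock it there: with the handle pressed down lightly, feel along for the lock hole until the spring pin under the handle drops in, and push the handle fully home. Never force the pin, neither down on the plate nor sideways against the hole; let go with the carousel locked and leave the bottle, jar and slide box as they stand.

Things in the scene. Friction and masses are not known exactly. Their poses are not given: they have to be found in the camera images.
- carousel: fixed ivory housing of a bench-top vial carousel, 235 x 215 mm in plan, 45 mm high; origin at the centre of its underside, on the wheel's axis; own x points from the axis to the green block, z up
- wheel (a joint): turn of the grey wheel (176 mm across, its top 76 mm above the bench, vial caps 4 mm and hub 12 mm higher) about the vertical axis of the carousel, rad, counter-clockwise seen from above positive, stops at -1.7 and 1.7; 0 when the pointer stands exactly at the middle of the green block. It stays where it is left; turning it takes about 2 N at the handle
- pointer (a point): outer tip of the orange pointer on the wheel's rim, 97 mm from the axis, straight across the axis from the handle; a 7 mm wide bar on the wheel's top that bends down over the rim
- mark (a point): middle of the inner face of the upright green block on the far edge of the housing, 103.5 mm from the axis; the block is 44 mm wide along the rim, 8 mm thick and its top is 89 mm above the bench. Any place of the pointer in front of this block will do (about 0.2 rad either side of the middle)
- grip (a point): point on the axis of the handle, 13 mm below its top: an upright black round knob, 22 mm across, 39 mm tall, on a 6 mm steel collar 28 mm across, 60 mm from the wheel's axis, opposite the pointer. It turns with the wheel. This point is 122 mm above the bench at the start; the handle slides down 14 mm, against 3 N of friction, till its collar rests on the wheel (108 mm: fully home) and stays there
- pin: steel lock pin under the handle, 8 mm across, 0.6 mm chamfer; origin at its tip, 60 mm above the bench at the start, 46 mm fully home. It goes down with the handle and is sprung against it: 2 N to start it, 0.7 N more per mm, solid after 5 mm. Off a hole it meets the plate after 4 mm of handle travel, and the handle then stops solid at 9 mm. Pin and plate are damaged above 16 N, downward or sideways
- hole (a point): nominal mouth of the lock hole for the green block, in the index plate hidden under the wheel: 56 mm above the bench, 60 mm from the axis. The plate has 10 mm wide holes every 30 degrees. It is fixed, but was mounted with play: the real hole lies up to 0.14 rad (8 mm) either side of this point along the pin's circle (wheel angle 0), so feel for it; a pin that has dropped in stops the wheel
- bottle_mid (a point): loose amber bottle, 54 mm across, 115 mm high; point on its axis 55 mm above its foot
- jar_mid (a point): loose white jar with red cap, 52 mm across, 60 mm high; point on its axis 30 mm above its foot
- box_mid (a point): loose blue slide box 85 x 55 x 30 mm; point at its centre
There are look-alikes about, which are no part of the job. There is more than one size of the part that bears box_mid; the job needs the largest.

How it is judged:
At the end, for the whole second after the job is handed in: the pointer stands in front of the green block (wheel within 0.2 rad of 0), the handle is home and the pin is down in the hole there (both within 2.5 mm of fully home), the handle is let go, and bottle, jar and slide box stand within 25 mm of their starting places, upright (value of joint wheel between -0.2 and 0.2 rad and z of pin in the frame of carousel below 0.0485 m and z of grip in the frame of carousel below 0.1105 m and not (distance of bottle_mid from where it was at the start of the episode above 0.025 m) and not (distance of jar_mid from where it was at the start of the episode above 0.025 m) and not (distance of box_mid from where it was at the start of the episode above 0.025 m) and not (angle between bottle_mid's own z axis and vertical above 0.35 rad) and not (angle between jar_mid's own z axis and vertical above 0.35 rad) and not (angle between box_mid's own z axis and vertical above 0.35 rad)); the robot touches nothing.
It fails at once if the pin presses on anything with more than 16 N, downward or sideways (contact force between pin and anything else above 16 N).
It fails at once if the bottle is shifted by more than 25 mm or tipped (distance of bottle_mid from where it was at the start of the episode above 0.025 m or angle between bottle_mid's own z axis and vertical above 0.35 rad).
It fails at once if the jar is shifted by more than 25 mm or tipped (distance of jar_mid from where it was at the start of the episode above 0.025 m or angle between jar_mid's own z axis and vertical above 0.35 rad).
It fails at once if the slide box is shifted by more than 25 mm or tipped (distance of box_mid from where it was at the start of the episode above 0.025 m or angle between box_mid's own z axis and vertical above 0.35 rad).
It also fails if it takes over 72 s, if anything falls off the work surface, if the arm or the gripper's body presses on something with over 40 N, if the wrist force passes 120 N, or if a joint passes its speed limit or range.

### The arm

A 6-joint arm with a two-finger parallel gripper is mounted at the origin on the work surface. World frame = base frame: x ahead of the robot, y to its left, z up, the work surface at z = 0. Lengths are in m, angles in rad, forces in N, time in s.
With the tool pointing down it reaches from about 0.2 to 0.875 m from the base axis. Payload 3.4 kg.
Tool frame: the origin (TCP) lies on the centre line of the jaws, within the pads' length; the fingertips stand robot.tip_extent ahead of it and the grasp point (between the pads) is the TCP (robot.tip_extent is the distance from the TCP to the fingertips, in m); z points along the fingers, y is the line along which they close (so a half turn about z gives the same grasp; the last joint's range is limited). The gripper opens to 94 mm and grips with 3 to 60 N. Pads are 16 mm wide; open, the fingers measure 119 mm over their backs; the gripper's body (75 mm by 177 mm) begins 78 mm behind the grasp point.
Start: joints at [1.096, 0.276, 1.505, -0, 1.361, -0.121], TCP at [0.199, 0.539, 0.224] pointing down, gripper open.
Joint ranges: [-2.89, 2.89], [-0.75, 2.08], [0.22, 2.7], [-1.18, 4.32], [0.11, 2.71], [-2.7, 2.7]. Speed limits (rad/s): [2.57, 2.57, 3.14, 3.14, 3.14, 3.14].

### API

Orientations are given as a 3x3 rotation matrix whose columns are the frame's x, y, z axes.
In Python, from rig import robot gives the robot as it stands.
- The arm moves only by the tool move_arm, never from a script. Its arguments are lists of equal length, an entry for each row: "delta_pos": the shift along the world's x, y, z in cm, a list of three; "twist": the turn about the world's z in degrees; "jaw": the finger opening in cm, from 0 to 9.4. A call has 1 to 12 rows; each row shifts and turns the commanded pose from where the row before left it; what a row does not reach is not made up. A row lasts 1/10 s, in which the tool goes at most 50 mm and 8.59 degrees, less where a joint would pass 70% of its speed; a pose out of reach is approached as far as the arm can. A call is refused whole if a number of a shift passes 5 or a number of a turn 8.59, either way. A call with a gripper value outside its range is refused whole. The fingers move at their own pace and stop on an object; "squeeze" is the grip in N (left out, the last holds). Time passes only in rows, so rows that do not move let the fingers close. It gives the time, the measured TCP pose, the force, the opening and the grip force at its end, in the units of the state.
- robot.observe(): the state, without advancing time (a new reading comes with each control period).
- robot.capture(name): name is "scene" or "top" or "wrist"; returns a dict with "frame" (480x640x3 uint8, red, green, blue), "intrinsics" (3x3 intrinsics, pixels), "T" (4x4, takes a point from camera to world coordinates). Camera axes: x right, y down, z forward; pixel columns grow to the right and rows downward; lengths in m; the calibration is good to about 2 mm. A picture is of the moment at which its call begins. There is no depth.
- robot.job_done(): hands the job in; it is judged then, once.
The state is a dict: "time_s": time; "joint_positions": joint angles; "joint_vel": joint speeds; "joint_efforts": joint torques, N m; "eef_pos": TCP position; "eef_rot": TCP orientation; "force": force on the tool from outside, world axes, zero at the start; "torque": the same for the moment, N m; "finger_gap": finger opening in m; "grip_force": force on a finger pad.
Only numpy, scipy, OpenCV 4.12 (cv2) and the standard library are available. Lean on these libraries where they do the work, as an engineer would, in place of code of your own. Each camera call takes 0.05 s, during which the arm holds its last target. There are 200 camera calls.

## Working session

There is one attempt and no reset: what is moved stays moved. The work goes in short steps, Python scripts to look and compute and a tool call to move; the robot and the scene stay as the last step left them, time stands still between calls to the robot, and variables do not carry over. Pictures are saved under pics/ and viewed, at most 10 in all, crops included, and the job is handed in when it is done.

Besides the shell and the picture viewer there is one more tool, called after "Call:" in YAML: its name, and indented under it one key for each argument. move_arm: Moves the arm, as the interface text tells. Its arguments: {"type":"object","properties":{"delta_pos":{"type":"array"},"twist":{"type":"array"},"jaw":{"type":"array"},"squeeze":{"type":"number"}},"required":["delta_pos","twist","jaw"]}

```bash
mkdir -p pics; python3 - <<'E'
from rig import robot
import cv2,numpy as np
for n in("top","scene"):
    c=robot.capture(n);cv2.imwrite(f"pics/{n}0.png",c["frame"][:,:,::-1]);print(n,c["intrinsics"].tolist(),np.round(c["T"],4).tolist())
s=robot.observe();print(s["eef_pos"],s["eef_rot"],s["force"],robot.tip_extent,s["finger_gap"],s["time_s"])
E
```

```text
top [[457.2307603500308, 0.0, 320.5117257883002], [0.0, 457.2307603500308, 235.447634447174], [0.0, 0.0, 1.0]] [[-0.0015, -0.995, 0.0994, 0.4737], [-0.9999, 0.0028, 0.0134, -0.0038], [-0.0136, -0.0993, -0.995, 0.8326], [0.0, 0.0, 0.0, 1.0]]
scene [[541.9772417169319, 0.0, 321.73658462995235], [0.0, 541.9772417169319, 240.17769509005092], [0.0, 0.0, 1.0]] [[-0.8744, 0.4194, -0.2439, 0.7244], [0.4851, 0.7526, -0.4453, 0.3491], [-0.0032, -0.5077, -0.8615, 0.7718], [0.0, 0.0, 0.0, 1.0]]
[0.19902568 0.53896808 0.22374226] [[-9.38039578e-01  3.46527429e-01 -7.00175778e-04]
 [ 3.46528090e-01  9.38038586e-01 -1.37653681e-03]
 [ 1.79784134e-04 -1.53387658e-03 -9.99998807e-01]] [ 0.74395092 -0.12086705 -0.15651063] 0.019 0.09395024346808195 0.1
```

View pics/top0.png

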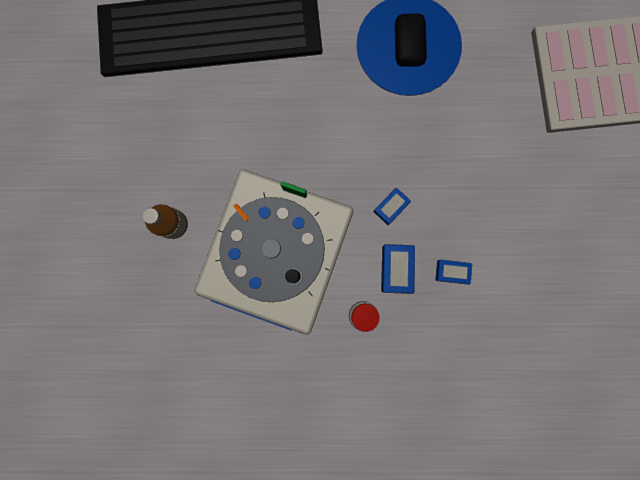

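View pics/scene0.png

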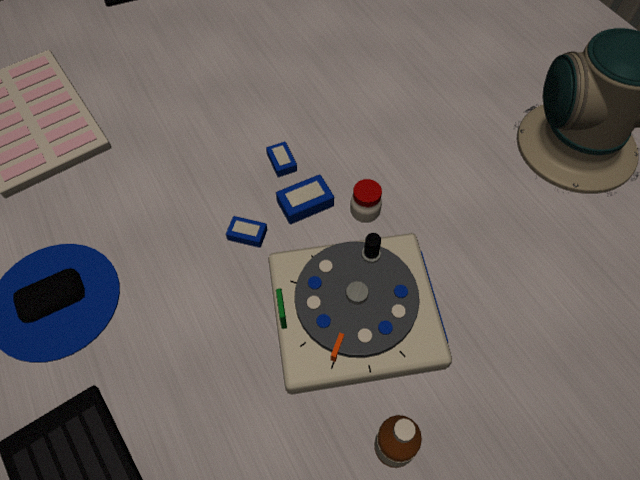

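Top view: hub (271,248), handle top (293,276), pointer (235,206)–(246,220), green block (293,189), bottle (160,217), jar (365,317). There are three blue boxes, at (398,269), (392,206) and (454,272). The first is the largest, so it is box_mid. It only has to be left alone.

```bash
cat > h.py <<'E'
import numpy as np,cv2
from rig import robot
def ray(c,u,v,z):
    K=c["intrinsics"];T=c["T"];d=T[:3,:3]@np.linalg.solve(K,[u,v,1.]);o=T[:3,3]
    return o+d*(z-o[2])/d[2]
def proj(c,p):
    T=c["T"];q=c["intrinsics"]@(T[:3,:3].T@(np.array(p)-T[:3,3]));return q[:2]/q[2]
E
python3 - <<'E'
from h import *
c=robot.capture("top");s=robot.capture("scene")
for n,u,v,z in[("hub",271,248,.088),("handle",293,275.5,.135),("ptr",235,205.5,.078),("green",293.5,187,.089),("bottle",150,215,.115),("jar",365,317,.06),("box",398,268,.03)]:
    print(n,ray(c,u,v,z).round(4))
for n,u,v,z in[("hub",357,292,.088),("handle",373,238,.135),("green",281,291,.089)]: print("s",n,ray(s,u,v,z).round(4))
a=cv2.resize(c["frame"][160:345,190:420],None,fx=3.2,fy=3.2,interpolation=cv2.INTER_CUBIC);cv2.imwrite("pics/crop1.png",a[:,:,::-1])
E
```

```text
hub [0.5277 0.0872 0.088 ]
handle [0.4823 0.0476 0.135 ]
ptr [0.5999 0.1495 0.078 ]
green [0.6286 0.0508 0.089 ]
bottle [0.5789 0.2774 0.115 ]
jar [ 0.4141 -0.0673  0.06  ]
box [ 0.4963 -0.1283  0.03  ]
s hub [0.5286 0.0924 0.088 ]
s handle [0.4813 0.051  0.135 ]
s green [0.6201 0.0402 0.089 ]
```

View pics/crop1.png

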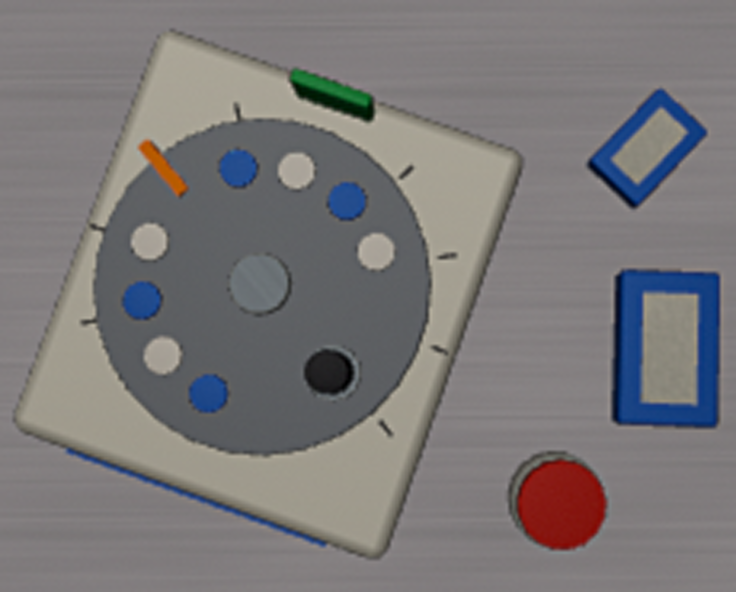

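Call:
move_arm:
  delta_pos:
    - [1.5, -2.5, 0]
    - [2.4, -4.1, 0]
    - [2.4, -4.1, 0]
    - [2.4, -4.1, 0]
    - [2.4, -4.1, 0]
    - [2.4, -4.1, 0]
    - [2.4, -4.1, 0]
    - [2.4, -4.1, 0]
    - [2.4, -4.1, 0]
    - [2.4, -4.1, 0]
    - [2.4, -4.1, 0]
    - [2.4, -4.1, 0]
  twist: [5, 5, 5, 5, 5, 5, 5, 5, 5, 5, 5, 6]
  jaw: [9.4, 9.4, 9.4, 9.4, 9.4, 9.4, 9.4, 9.4, 9.4, 9.4, 9.4, 9.4]
  squeeze: 15

```text
time_s: 1.4
eef_pos: [0.4788, 0.0616, 0.2246]
eef_rot: [[-0.755, -0.655, 0.0], [-0.655, 0.755, 0.0], [-0.0, 0.0, -1.0]]
force: [0.8, 1.1, 0.8]
finger_gap: 0.0941
grip_force: 0.0
```

```bash
python3 - <<'E'
from h import *
s=robot.observe();print(s["eef_pos"],s["eef_rot"].round(3).tolist(),s["force"],s["time_s"],s["joint_positions"])
c=robot.capture("top")
for q in[(241.5,170),(352.8,209.4),(308,333.4),(195.6,290.6)]: print(ray(c,*q,.045).round(4))
for q in[(271.25,248.75,.088),(292.8,275.9,.135),(234.7,205.6,.077),(281.5,182.3,.089),(307,190,.089)]: print(ray(c,*q).round(4))
w=robot.capture("wrist");cv2.imwrite("pics/w1.png",w["frame"][:,:,::-1])
print(proj(w,[.4825,.0480,.135]),proj(w,[.528,.088,.088]))
E
```

```text
[0.47880137 0.06155506 0.22455204] [[-0.755, -0.655, 0.0], [-0.655, 0.755, 0.0], [-0.0, 0.0, -1.0]] [0.80128276 1.10507112 0.80706208] 1.4 [-1.66605472e-02  1.36057855e-01  1.69006010e+00  3.43021222e-04
  1.31519604e+00 -2.30207883e+00]
[0.6686 0.1458 0.045 ]
[ 0.5977 -0.0494  0.045 ]
[0.3855 0.0283 0.045 ]
[0.4578 0.2215 0.045 ]
[0.5264 0.0868 0.088 ]
[0.4816 0.0479 0.135 ]
[0.5999 0.1502 0.077 ]
[0.6366 0.0707 0.089 ]
[0.6235 0.0285 0.089 ]
[315.44895632 239.67474367] [317.61439289 292.14779693]
```

View pics/w1.png

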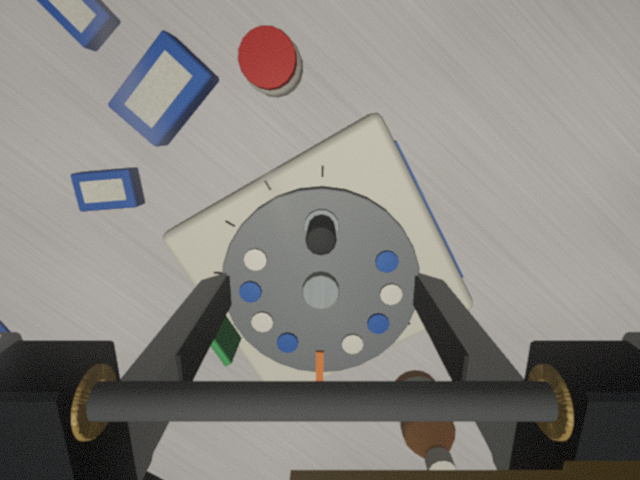

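Wrist view: handle top near (320,240), hub (320,291), and the pointer at (320,365) lies on the same line, so the jaw axis is tangential as planned.

```bash
python3 - <<'E'
from h import *
w=robot.capture("wrist");s=robot.observe();print(s["eef_pos"],s["eef_rot"][:,1])
f=w["frame"];hsv=cv2.cvtColor(f,cv2.COLOR_RGB2GRAY)
cv2.imwrite("pics/w2.png",cv2.resize(f[170:390,220:420],None,fx=2.7,fy=2.7,interpolation=cv2.INTER_CUBIC)[:,:,::-1])
E
```

```text
[0.47934262 0.0610852  0.22410087] [-6.48368094e-01  7.61326977e-01  2.21584085e-04]
```

View pics/w2.png

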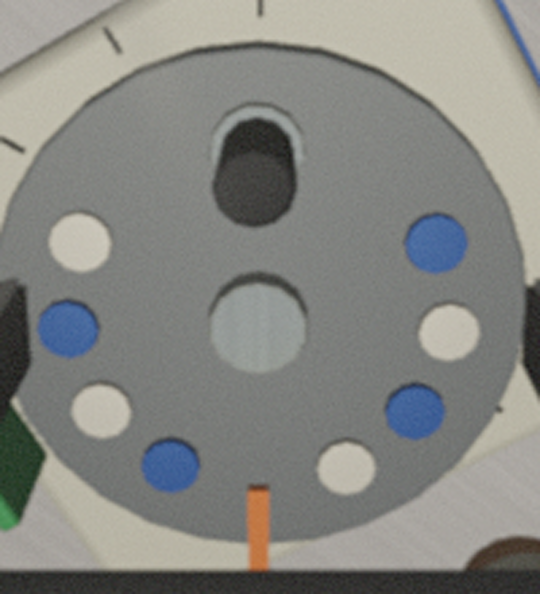

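```bash
python3 - <<'E'
from h import *
w=robot.capture("wrist");s=robot.observe();p=s["eef_pos"]
h=ray(w,314.3,239.3,.135);u=ray(w,315.6,291.1,.088);t=ray(w,315.6,377,.078)
print(p,h,u,t,"delta cm",(h-p)*100)
for v in(h-u,t-u): print(np.hypot(*v[:2]),np.degrees(np.arctan2(v[1],v[0])))
y=s["eef_rot"][:,1];print(np.degrees(np.arctan2(y[1],y[0])))
E
```

```text
[0.47823468 0.06263816 0.22408114] [0.47808246 0.0538815  0.135     ] [0.52376769 0.09257894 0.088     ] [0.59450662 0.15203181 0.078     ] delta cm [-0.01522254 -0.8756656  -8.9081141 ]
0.059871797295531055 -139.7339083092227
0.09240476104763838 40.0455381482784
130.52188722143325
```

Call:
move_arm:
  delta_pos:
    - [0, -0.4, -2]
    - [0.1, -0.4, -2]
    - [0, -0.3, -2]
    - [0, 0, -2]
    - [0, 0, -1.2]
    - [0, 0, -0.8]
    - [0, 0, 0]
  twist: [0, 0, 0, 0, 0, 0, 0]
  jaw: [9.4, 9.4, 9.4, 9.4, 9.4, 9.4, 9.4]

```text
time_s: 2.3
eef_pos: [0.4779, 0.0536, 0.1237]
eef_rot: [[-0.757, -0.654, -0.002], [-0.654, 0.757, 0.0], [0.002, 0.002, -1.0]]
force: [-1.1, -0.2, -0.8]
finger_gap: 0.0942
grip_force: 0.0
```

```bash
python3 - <<'E'
from h import *
w=robot.capture("wrist");f=w["frame"]
cv2.imwrite("pics/w3.png",f[:,:,::-1])
P=[]
for i in range(10):
    robot.capture("wrist");s=robot.observe();P.append(np.r_[s["eef_pos"],s["force"]])
P=np.array(P);print(P.mean(0).round(4),P.std(0).round(4))
print("tcp px",proj(w,P.mean(0)[:3]),"at top",proj(w,[*P.mean(0)[:2],.135]))
E
```

```text
[ 0.4795  0.0526  0.125   0.3711 -0.0101 -0.0802] [2.000e-04 3.000e-04 2.000e-04 5.561e-01 4.393e-01 4.212e-01]
tcp px [316.65482934 308.06299617] at top [316.38132142 318.55158866]
```

View pics/w3.png

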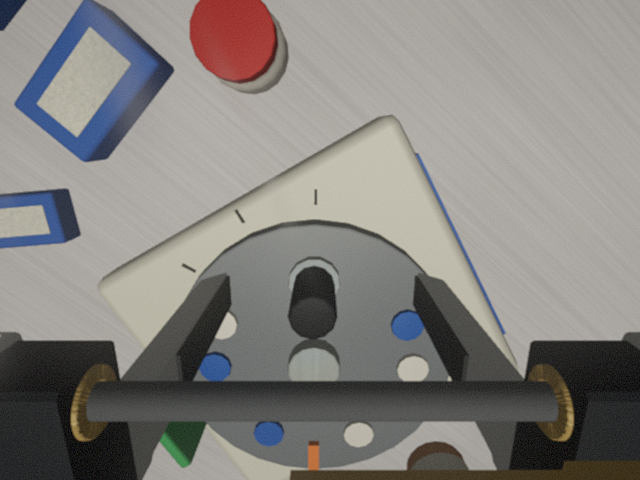

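Handle top (313,316) against the TCP projected at (316,319): about 2 mm off, good enough to grip.

Call:
move_arm:
  delta_pos:
    - [0, 0, 0]
    - [0, 0, 0]
    - [0, 0, 0]
    - [0, 0, 0]
    - [0, 0, 0]
    - [0, 0, 0]
    - [0, 0, 0]
    - [0, 0, 0]
    - [0, 0, 0]
    - [0, 0, 0]
  twist: [0, 0, 0, 0, 0, 0, 0, 0, 0, 0]
  jaw: [6, 4, 3, 2.5, 2, 2, 2, 2, 2, 2]
  squeeze: 15

```text
time_s: 3.85
eef_pos: [0.4795, 0.0519, 0.1245]
eef_rot: [[-0.758, -0.653, 0.0], [-0.653, 0.758, -0.001], [0.0, -0.001, -1.0]]
force: [0.6, -2.8, -1.3]
finger_gap: 0.0211
grip_force: 15.0
```

```bash
cat >> h.py <<'E'
def avg(n=6):
    P=[]
    for i in range(n):
        robot.capture("top");s=robot.observe();P.append(np.r_[s["eef_pos"]*1000,s["force"],s["finger_gap"]*1000,s["grip_force"]])
    y=s["eef_rot"][:,1];P=np.mean(P,0);print(P.round(2),"yang",np.degrees(np.arctan2(y[1],y[0])).round(1),s["time_s"]);return P
E
python3 - <<'E'
from h import *
P=avg();w=robot.capture("wrist")
print(ray(w,314,366,.088), ray(w,313,316,.135))
E
```

```text
[ 4.7942e+02  5.1940e+01  1.2451e+02  4.6000e-01 -2.6500e+00 -4.5000e-01
  2.1660e+01  1.5000e+01] yang 130.7 4.15
[0.52603731 0.08662683 0.088     ] [0.48135555 0.04934654 0.135     ]
```

Call:
move_arm:
  delta_pos:
    - [-0.28, 0.35, 0]
    - [-0.25, 0.37, 0]
    - [-0.23, 0.38, 0]
    - [-0.2, 0.4, 0]
    - [-0.17, 0.41, 0]
    - [-0.13, 0.42, 0]
    - [0, 0, 0]
    - [0, 0, 0]
  twist: [-4.25, -4.25, -4.25, -4.25, -4.25, -4.25, 0, 0]
  jaw: [2, 2, 2, 2, 2, 2, 2, 2]

```text
time_s: 5.0
eef_pos: [0.4677, 0.0762, 0.1246]
eef_rot: [[-0.965, -0.264, 0.002], [-0.264, 0.965, 0.001], [-0.002, 0.001, -1.0]]
force: [4.7, 1.6, -3.3]
finger_gap: 0.0216
grip_force: 15.0
```

```bash
python3 - <<'E'
from h import *
P=avg()
c=robot.capture("top");cv2.imwrite("pics/t2.png",cv2.resize(c["frame"][150:350,180:400],None,fx=3,fy=3,interpolation=cv2.INTER_CUBIC)[:,:,::-1])
E
```

```text
[467.75  76.12 124.55   5.52   0.79  -4.59  21.71  15.  ] yang 105.2 5.3
```

View pics/t2.png

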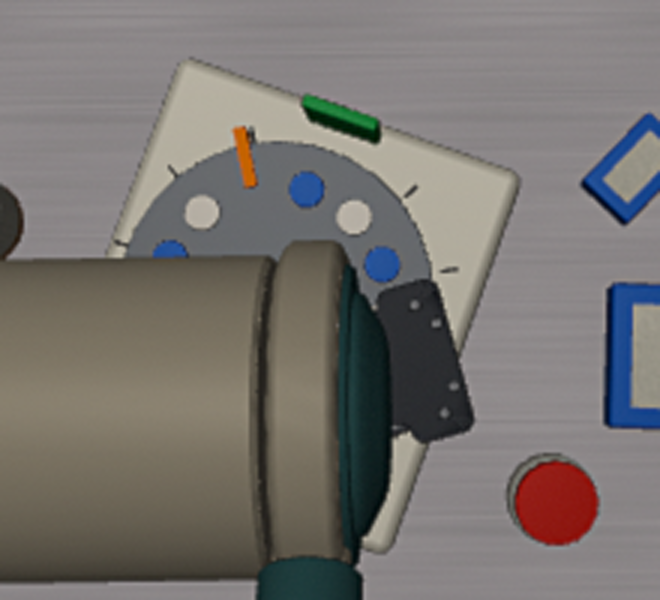

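```bash
python3 - <<'E'
from h import *
c=robot.capture("top");h=ray(c,271.25,248.75,.088)
g=(ray(c,281.5,182.3,.089)+ray(c,307,190,.089))/2-h;print("green",np.degrees(np.arctan2(g[1],g[0])))
for q in[(234.7,205.6),(180+239/3,150+129/3)]:
    v=ray(c,*q,.077)-h;print(np.degrees(np.arctan2(v[1],v[0])),np.hypot(*v[:2]))
E
```

```text
green -19.769847679706057
40.8030367428731 0.0969762461018265
12.907255143825271 0.09711298601807611
```

Call:
move_arm:
  delta_pos:
    - [0.05, 0.29, 0]
    - [0, 0.29, 0]
    - [-0.02, 0.29, 0]
    - [-0.02, 0.29, 0]
    - [0.01, 0.3, 0]
    - [0.02, 0.3, 0]
    - [0.04, 0.3, 0]
    - [0.06, 0.29, 0]
    - [0, 0, 0]
    - [0, 0, 0]
  twist: [-3.1, -3.1, -3.1, -3.1, -3.1, -3.1, -3.1, -3.1, 0, 0]
  jaw: [2, 2, 2, 2, 2, 2, 2, 2, 2, 2]

```text
time_s: 6.4
eef_pos: [0.4674, 0.1, 0.1245]
eef_rot: [[-0.986, 0.165, -0.001], [0.165, 0.986, 0.002], [0.001, 0.001, -1.0]]
force: [1.0, 3.9, -0.2]
finger_gap: 0.0215
grip_force: 15.0
```

```bash
cat >> h.py <<'E'
def ptr():
    c=robot.capture("top");f=cv2.cvtColor(c["frame"],cv2.COLOR_RGB2HSV)[165:260,215:335]
    m=cv2.inRange(f,(6,170,120),(18,255,255));y,x=np.nonzero(m);h=ray(c,271.25,248.75,.088)
    v=ray(c,x.mean()+215,y.mean()+165,.077)-h
    print("ptr deg",np.degrees(np.arctan2(v[1],v[0])).round(2),"wheel",(np.degrees(np.arctan2(v[1],v[0]))+19.9).round(2),"r",np.hypot(*v[:2]).round(4),len(x))
E
python3 - <<'E'
from h import *
P=avg();ptr()
E
```

```text
[ 4.6743e+02  9.9770e+01  1.2453e+02  2.2000e-01  4.5900e+00 -9.0000e-02
  2.1590e+01  1.5000e+01] yang 80.4 6.7
ptr deg -8.89 wheel 11.01 r 0.081 80
```

Call:
move_arm:
  delta_pos:
    - [0, 0, -0.1]
    - [0, 0, -0.1]
    - [0, 0, -0.1]
    - [0, 0, -0.1]
    - [0, 0, -0.1]
    - [0, 0, -0.1]
    - [0, 0, 0]
    - [0, 0, 0]
  twist: [0, 0, 0, 0, 0, 0, 0, 0]
  jaw: [2, 2, 2, 2, 2, 2, 2, 2]

```text
time_s: 7.55
eef_pos: [0.4674, 0.0997, 0.1189]
eef_rot: [[-0.986, 0.166, -0.001], [0.166, 0.986, 0.001], [0.001, 0.001, -1.0]]
force: [-2.3, 5.6, 3.4]
finger_gap: 0.0221
grip_force: 15.0
```

```bash
python3 - <<'E'
from h import *
P=avg();ptr()
E
```

```text
[467.45  99.63 118.93  -1.27   5.07   3.63  21.63  15.  ] yang 80.4 7.85
ptr deg -8.91 wheel 10.99 r 0.0809 81
```

Call:
move_arm:
  delta_pos:
    - [0, 0, -0.1]
    - [0, 0, 0]
    - [0.006, 0.04, 0]
    - [0.006, 0.04, 0]
    - [0.006, 0.04, 0]
    - [0.006, 0.04, 0]
    - [0, 0, 0]
  twist: [0, 0, -0.38, -0.38, -0.38, -0.38, 0]
  jaw: [2, 2, 2, 2, 2, 2, 2]

```text
time_s: 8.6
eef_pos: [0.4677, 0.0999, 0.1181]
eef_rot: [[-0.981, 0.191, -0.001], [0.191, 0.981, -0.002], [0.0, -0.002, -1.0]]
force: [-2.3, 0.6, 5.2]
finger_gap: 0.0217
grip_force: 15.0
```

```bash
python3 - <<'E'
from h import *
P=avg();ptr()
E
```

```text
[467.7   99.87 118.04  -1.51   1.2    5.4   21.65  15.  ] yang 79.0 8.9
ptr deg -9.06 wheel 10.84 r 0.0808 80
```

Call:
move_arm:
  delta_pos:
    - [0.006, 0.04, 0]
    - [0.006, 0.04, 0]
    - [0.006, 0.04, 0]
    - [0.006, 0.04, 0]
    - [0, 0, 0]
  twist: [-0.38, -0.38, -0.38, -0.38, 0]
  jaw: [2, 2, 2, 2, 2]

```text
time_s: 9.45
eef_pos: [0.468, 0.1009, 0.118]
eef_rot: [[-0.976, 0.217, -0.001], [0.217, 0.976, -0.003], [0.0, -0.003, -1.0]]
force: [-1.1, 0.1, 5.1]
finger_gap: 0.0217
grip_force: 15.0
```

```bash
python3 - <<'E'
from h import *
P=avg();ptr()
E
```

```text
[ 4.6800e+02  1.0092e+02  1.1803e+02 -1.4800e+00  3.0000e-02  5.6300e+00
  2.1670e+01  1.5000e+01] yang 77.5 9.75
ptr deg -10.02 wheel 9.88 r 0.0803 80
```

Call:
move_arm:
  delta_pos:
    - [0.007, 0.04, 0]
    - [0.007, 0.04, 0]
    - [0.007, 0.04, 0]
    - [0.007, 0.04, 0]
    - [0, 0, 0]
  twist: [-0.3, -0.3, -0.3, -0.3, 0]
  jaw: [2, 2, 2, 2, 2]

```text
time_s: 10.3
eef_pos: [0.4683, 0.1024, 0.118]
eef_rot: [[-0.971, 0.238, -0.001], [0.238, 0.971, -0.003], [-0.0, -0.003, -1.0]]
force: [-1.0, -0.9, 5.1]
finger_gap: 0.0215
grip_force: 15.0
```

```bash
python3 - <<'E'
from h import *
P=avg();ptr()
E
```

```text
[ 4.6830e+02  1.0236e+02  1.1804e+02 -1.5200e+00 -3.1000e-01  5.3400e+00
  2.1680e+01  1.5000e+01] yang 76.3 10.6
ptr deg -11.36 wheel 8.54 r 0.0803 76
```

Call:
move_arm:
  delta_pos:
    - [0.008, 0.04, 0]
    - [0.008, 0.04, 0]
    - [0.008, 0.04, 0]
    - [0.008, 0.04, 0]
    - [0, 0, 0]
  twist: [-0.38, -0.38, -0.38, -0.38, 0]
  jaw: [2, 2, 2, 2, 2]

```text
time_s: 11.15
eef_pos: [0.4687, 0.1045, 0.1173]
eef_rot: [[-0.964, 0.264, -0.001], [0.264, 0.964, -0.002], [0.0, -0.002, -1.0]]
force: [-1.9, -5.2, 3.4]
finger_gap: 0.0218
grip_force: 15.0
```

```bash
python3 - <<'E'
from h import *
P=avg(3);ptr()
E
```

```text
[468.74 104.84 117.31  -1.64  -4.79   2.1   21.6   15.  ] yang 74.7 11.3
ptr deg -13.85 wheel 6.05 r 0.0808 81
```

Vertical force fell from 5.4 to 2.1 N, the handle sank 0.7 mm, and a sideways reaction appeared: the pin has dropped in. I'll relieve the side load, then press in small steps.

Call:
move_arm:
  delta_pos:
    - [-0.01, -0.04, 0]
    - [-0.01, -0.04, 0]
    - [0, 0, -0.05]
    - [0, 0, -0.05]
    - [0, 0, 0]
  twist: [0, 0, 0, 0, 0]
  jaw: [2, 2, 2, 2, 2]

```text
time_s: 11.85
eef_pos: [0.4688, 0.1051, 0.1164]
eef_rot: [[-0.964, 0.264, -0.0], [0.264, 0.964, 0.001], [0.0, 0.001, -1.0]]
force: [-1.5, -2.7, 1.9]
finger_gap: 0.0218
grip_force: 15.0
```

```bash
python3 - <<'E'
from h import *
P=avg(4);ptr()
E
```

```text
[468.79 105.1  116.44  -1.55  -1.51   1.82  21.85  15.  ] yang 74.7 12.05
ptr deg -14.08 wheel 5.82 r 0.0808 83
```

Call:
move_arm:
  delta_pos:
    - [0, 0, -0.05]
    - [0, 0, -0.05]
    - [0, 0, -0.05]
    - [0, 0, -0.05]
    - [0, 0, -0.05]
    - [0, 0, -0.05]
    - [0, 0, 0]
  twist: [0, 0, 0, 0, 0, 0, 0]
  jaw: [2, 2, 2, 2, 2, 2, 2]

```text
time_s: 12.8
eef_pos: [0.4688, 0.1049, 0.1133]
eef_rot: [[-0.964, 0.264, -0.0], [0.264, 0.964, 0.0], [0.0, 0.0, -1.0]]
force: [-1.3, 0.0, 1.5]
finger_gap: 0.0215
grip_force: 15.0
```

```bash
python3 - <<'E'
from h import *
P=avg(4);ptr()
E
```

```text
[ 4.6877e+02  1.0489e+02  1.1336e+02 -2.3600e+00 -1.8000e-01  9.3000e-01
  2.1710e+01  1.5000e+01] yang 74.7 13.0
ptr deg -13.88 wheel 6.02 r 0.0807 82
```

Call:
move_arm:
  delta_pos:
    - [0, 0, -0.05]
    - [0, 0, -0.05]
    - [0, 0, -0.05]
    - [0, 0, -0.05]
    - [0, 0, -0.05]
    - [0, 0, -0.05]
    - [0, 0, -0.03]
    - [0, 0, 0]
  twist: [0, 0, 0, 0, 0, 0, 0, 0]
  jaw: [2, 2, 2, 2, 2, 2, 2, 2]

```text
time_s: 13.85
eef_pos: [0.4688, 0.1049, 0.1107]
eef_rot: [[-0.964, 0.264, -0.0], [0.264, 0.964, 0.0], [0.0, 0.0, -1.0]]
force: [-4.6, 0.3, 6.4]
finger_gap: 0.0217
grip_force: 15.0
```

```bash
python3 - <<'E'
from h import *
P=avg(4);ptr()
E
```

```text
[ 4.6880e+02  1.0484e+02  1.1065e+02 -3.8500e+00 -2.0000e-01  6.0700e+00
  2.1460e+01  1.5000e+01] yang 74.7 14.05
ptr deg -13.85 wheel 6.05 r 0.0808 81
```

Travel is 13.9 mm and the collar is on the wheel. Releasing and rising.

Call:
move_arm:
  delta_pos:
    - [0, 0, 0.06]
    - [0, 0, 0]
    - [0, 0, 0]
    - [0, 0, 0]
    - [0, 0, 0]
    - [0, 0, 0]
    - [0, 0, 1]
    - [0, 0, 3]
    - [0, 0, 4]
    - [0, 0, 3]
    - [0, 0, 0]
    - [0, 0, 0]
  twist: [0, 0, 0, 0, 0, 0, 0, 0, 0, 0, 0, 0]
  jaw: [2, 2, 3, 5, 5, 5, 5, 5, 5, 5, 5, 5]

```text
time_s: 15.3
eef_pos: [0.4691, 0.1048, 0.2216]
eef_rot: [[-0.964, 0.264, 0.002], [0.264, 0.964, 0.0], [-0.002, 0.001, -1.0]]
force: [0.1, -1.0, -0.1]
finger_gap: 0.0499
grip_force: 0.0
```

```bash
python3 - <<'E'
from h import *
P=avg(2);ptr()
w=robot.capture("wrist");c=robot.capture("scene");cv2.imwrite("pics/end.png",np.hstack([cv2.resize(w["frame"],(400,300)),cv2.resize(c["frame"],(400,300))])[:,:,::-1])
E
```

```text
[ 4.6814e+02  1.0476e+02  2.2008e+02 -1.7000e-01  2.0000e-02 -8.0000e-01
  5.0370e+01  0.0000e+00] yang 74.7 15.4
ptr deg -13.83 wheel 6.07 r 0.081 82
```

View pics/end.png

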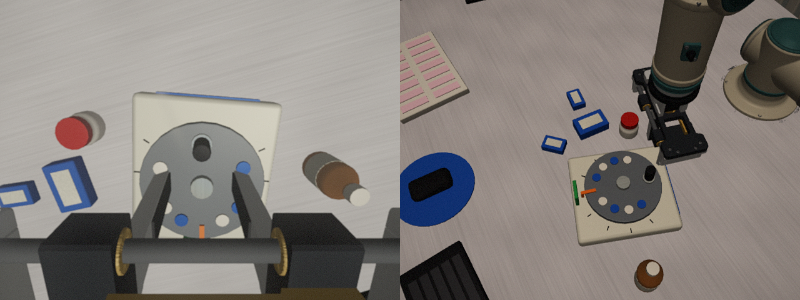

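The pointer (588,191) stands in front of the green block (576,192), the handle is down, and the gripper is clear. The bottle, jar and box are where they were.

```bash
python3 -c "
from rig import robot
print(robot.job_done())"
```

```text
the job is handed in; nothing more can be done
None
```

The job is handed in: the carousel is locked with the pointer in front of the green block (wheel about 0.106 rad), the handle went home, and the gripper is clear; the bottle, jar and slide box look unmoved, but no verdict came back.

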